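# Fetch the specimen dish from among the stain bottles

### The arm

A 6-joint arm with a two-finger parallel gripper is mounted at the origin on the work surface. World frame = base frame: x ahead of the robot, y to its left, z up, the work surface at z = 0. Lengths are in mm, angles in rad, forces in N, time in s.
With the tool pointing down it reaches from about 300 to 775 mm from the base axis. Payload 14.6 kg.
Tool frame: the origin (TCP) lies between the finger pads; the fingertips stand 17 mm ahead of it and the grasp point (between the pads) lies 2 mm behind it (manip.tip_reach is the distance from the TCP to the fingertips, in mm); z points along the fingers, y is the line along which they close (so a half turn about z gives the same grasp; the last joint's range is limited). The gripper opens to 94 mm and grips with 3 to 60 N. Pads are 16 mm wide; open, the fingers measure 119 mm over their backs; the gripper's body (75 mm by 177 mm) begins 78 mm behind the grasp point.
Start: joints at [-1.398, 0.3, 1.521, -0, 1.321, -0.067], TCP at [130.623, -534.254, 222.446] pointing down, gripper open.
Joint ranges: [-3.03, 3.03], [-0.79, 2.21], [0.23, 2.52], [-1.04, 4.18], [0, 3.07], [-2.55, 2.55]. Speed limits (rad/s): [2.22, 2.22, 2.57, 3.14, 3.14, 3.14].

### API

Orientations are given as [roll, pitch, yaw] about the fixed x, y, z axes, in that order (R = Rz(yaw) Ry(pitch) Rx(roll)).
In Python, from cell import manip, viewer gives the robot as it stands.
- The arm moves only by the tool apply_moves, never from a script. Its argument "moves" is a list of rows, each a list of 3 entries, a list of its own where there are three numbers: the shift along the tool's x, y, z each as a share of 0.25 m, from -1 to 1, then the turn, a rotation vector about the tool's x, y, z each as a share of pi rad, from -1 to 1, then the closure, from 0 (fully open) to 1 (shut). In form: [[[dx, dy, dz], [wx, wy, wz], grip], ...]. A call has 1 to 12 rows; each row is the pose to reach, as a shift and turn from the pose commanded when the call began, along the tool's axes at that moment, turning the shorter way round; what a row does not reach only later rows make up. A row lasts 1/12 s, in which the tool goes at most 41.7 mm and 7.16 degrees, less where a joint would pass 70% of its speed; a pose out of reach is approached as far as the arm can. A call with a number of a shift or a turn outside -1 to 1 is refused whole. A call with a gripper value outside its range is refused whole. The fingers move at their own pace and stop on an object; "squeeze" is the grip in N (left out, the last holds). Time passes only in rows, so rows that repeat a pose let the fingers close. It gives the time, the measured TCP pose, the force, the opening and the grip force at its end, in the units of the state.
- manip.read_state(): the state, without advancing time (a new reading comes with each control period).
- viewer.camera(name): name is "side" or "top" or "wrist"; returns the picture (480x640x3 uint8, blue, green, red); there is no depth.
- viewer.camera_info(name): a dict with "camera_matrix" (3x3 intrinsics, pixels), "R" (3x3) and "t" (3): a world point X has camera coordinates R X + t. Camera axes: x right, y down, z forward; pixel columns grow to the right and rows downward; lengths in mm; the calibration is good to about 2 mm. A picture is of the moment at which its call begins: read the wrist's pose just before it. camera_info takes no time and is no camera call; for the wrist camera it gives the pose at the moment of the call.
- manip.sign_off(): hands the job in; it is judged then, once.
The state is a dict: "clock": time; "joints": joint angles; "qd": joint speeds; "effort": joint torques, N m; "eef_pos": TCP position; "eef_rot": TCP orientation; "wrist_force": force on the tool from outside, world axes, zero at the start; "moment": the same for the moment, N m; "finger_gap": finger opening in mm; "finger_force": force on a finger pad.
Only numpy, scipy, OpenCV 4.12 (cv2) and the standard library are available. Lean on these libraries where they do the work, as an engineer would, in place of code of your own. Each camera call takes 0.05 s, during which the arm holds its last target. There are 200 camera calls.

### The job

Clear the three amber bottles off the steel board on to the black rubber mat, then take the white specimen dish that they hemmed in and set it in the middle of the round white window of the light plate; only once it is there, put each bottle back on the board where it stood at the start. Keep everything upright, set things down rather than drop them, and leave the pen cup, the slide box and the tally counter where they are.

Things in the scene. Friction and masses are not known exactly. Their poses are not given: they have to be found in the camera images.
- slim_mid (a point): the slim round bottle: amber glass, paper label, black cap; loose, stands upright on the steel board at the start, next to the dish (its place there is drawn afresh). Point at its centre, half-way up; z up. 80 mm high in all: round body 42 mm in diameter and 54 mm high, then a shoulder and a cap 28 mm in diameter; the point is 40 mm above its foot. About 0.14 kg.
- square_mid (a point): the square bottle: amber glass, paper label, black cap; loose, stands upright on the steel board at the start, next to the dish (its place there is drawn afresh). Point at its centre, half-way up; z up. 72 mm high in all: body 44 x 44 mm and 52 mm high (its sides face along this frame's x and y), cap 32 mm in diameter; the point is 36 mm above its foot. About 0.17 kg.
- jar_mid (a point): the wide low jar: amber glass, paper label, black cap; loose, stands upright on the steel board at the start, next to the dish (its place there is drawn afresh). Point at its centre, half-way up; z up. 62 mm high, 54 mm in diameter all the way up (the cap is the top 18 mm); the point is 31 mm above its foot. About 0.19 kg.
- dish_mid (a point): the specimen dish: a low white closed round dish with a small black dot on its lid, 54 mm in diameter and 26 mm high, loose, on the steel board between the bottles and the upright plate. Point at its centre, 13 mm above its foot; z up. About 0.09 kg.
- board_top (a point): steel board, fixed, 150 x 200 x 4 mm, no rim. Point on its top, 4 mm above the table, under the dish's start; the board spans x -100 to +50, y -100 to +100 mm of this frame. An upright plate (64 mm along y, top 47 mm above the table) stands at x = +32 to +41, behind the dish. One bottle stands at about x -62, y 0 (pinch it along y), one each at x -12, y +60 and -60 (pinch along x), which where varies.
- mat_top (a point): black rubber mat, fixed, 260 mm (its x) by 110 mm (its y), 4 mm thick, on one side of the board: the side area for the bottles. Point at the middle of its top, 4 mm above the table.
- light_centre (a point): light plate, fixed: grey box 140 x 140 mm with a flat round white window 90 mm in diameter on top, on the other side of the board. Point at the middle of the window's top, 40 mm above the table; the window stands 4 mm above the grey box.
- pencup: grey open pen cup with three pens, to be left alone; 76 mm across, 90 mm high, the pens reach 140 mm. Origin under its foot.
- slidebox: closed white slide box lying flat, to be left alone; 44 (x) x 90 (y) x 30 mm high. Origin under its middle.
- tally: steel hand tally counter lying flat, to be left alone; 48 mm in diameter, 32 mm high. Origin under its middle.

How it is judged (in metres and radians):
On the way, in this order (a step that is already met when the one before it is completed fails the run):
1. all three bottles stand upright on the rubber mat, the dish still at its place on the board (within 25 mm) (x of slim_mid in the frame of mat_top between -0.13 and 0.13 m and y of slim_mid in the frame of mat_top between -0.055 and 0.055 m and z of slim_mid in the frame of mat_top below 0.046 m and angle between each of slim_mid, square_mid, jar_mid's own z axis and vertical below 0.12 rad and x of square_mid in the frame of mat_top between -0.13 and 0.13 m and y of square_mid in the frame of mat_top between -0.055 and 0.055 m and z of square_mid in the frame of mat_top below 0.042 m and x of jar_mid in the frame of mat_top between -0.13 and 0.13 m and y of jar_mid in the frame of mat_top between -0.055 and 0.055 m and z of jar_mid in the frame of mat_top below 0.037 m and distance of dish_mid from where it was at the start of the episode below 0.025 m), for 0.2 s.
2. the dish sits in the middle of the light plate's window (within 12 mm) while all three bottles still stand on the mat (horizontal distance between dish_mid and light_centre below 0.012 m and z of dish_mid in the frame of light_centre below 0.018 m and angle between dish_mid's own z axis and vertical below 0.1 rad and x of slim_mid in the frame of mat_top between -0.13 and 0.13 m and y of slim_mid in the frame of mat_top between -0.055 and 0.055 m and z of slim_mid in the frame of mat_top below 0.046 m and angle between each of slim_mid, square_mid, jar_mid's own z axis and vertical below 0.12 rad and x of square_mid in the frame of mat_top between -0.13 and 0.13 m and y of square_mid in the frame of mat_top between -0.055 and 0.055 m and z of square_mid in the frame of mat_top below 0.042 m and x of jar_mid in the frame of mat_top between -0.13 and 0.13 m and y of jar_mid in the frame of mat_top between -0.055 and 0.055 m and z of jar_mid in the frame of mat_top below 0.037 m), for 0.2 s.
At the end, for the whole second after the job is handed in: The dish sits upright on the light plate, its centre within 12 mm of the middle of the window; each of the three bottles stands upright within 15 mm of where it stood at the start; all released and at rest (horizontal distance between dish_mid and light_centre below 0.012 m and z of dish_mid in the frame of light_centre below 0.018 m and angle between each of dish_mid, slim_mid, square_mid, jar_mid's own z axis and vertical below 0.1 rad and distance of each of slim_mid, square_mid, jar_mid from where it was at the start of the episode below 0.015 m and linear speed of each of slim, square, jar, dish below 0.02 m/s); the robot touches nothing.
It fails at once if a bottle or the dish is tipped by more than 35 degrees (angle between any of slim_mid, square_mid, jar_mid, dish_mid's own z axis and vertical above 0.61 rad).
It fails at once if a bottle or the dish is dropped (falls free by more than about 20 mm) or thrown ((contact force between the fingers and slim below 0.2 N and linear speed of slim above 0.62 m/s) or (contact force between the fingers and square below 0.2 N and linear speed of square above 0.62 m/s) or (contact force between the fingers and jar below 0.2 N and linear speed of jar above 0.62 m/s) or (contact force between the fingers and dish below 0.2 N and linear speed of dish above 0.62 m/s)).
It fails at once if the pen cup, slide box or tally counter is moved by more than 20 mm (distance of any of pencup, slidebox, tally from where it was at the start of the episode above 0.02 m).
It also fails if it takes over 134 s, if anything falls off the work surface, if the arm or the gripper's body presses on something with over 40 N, if the wrist force passes 120 N, or if a joint passes its speed limit or range.

## Working session

There is one attempt and no reset: what is moved stays moved. The work goes in short steps, Python scripts to look and compute and a tool call to move; the robot and the scene stay as the last step left them, time stands still between calls to the robot, and variables do not carry over. Pictures are saved under pics/ and viewed, at most 14 in all, crops included, and the job is handed in when it is done.

Besides the shell and the picture viewer there is one more tool, called after "Request:" by a JSON object that holds its "api" and its "payload". apply_moves: Moves the arm, as the interface text tells. Shift numbers are shares of 0.25 m and turn numbers shares of pi rad, none past 1 either way. Its arguments: {"type":"object","properties":{"moves":{"type":"array"},"squeeze":{"type":"number"}},"required":["moves"]}

```bash
ls; mkdir -p pics; python3 - <<'E'
from cell import manip, viewer
import cv2
for n in("top","side"):
    cv2.imwrite(f"pics/{n}0.png",viewer.camera(n))
    i=viewer.camera_info(n);print(n,i)
print(manip.read_state())
E
```

```text
pics
top {'camera_matrix': array([[444.75471315,   0.        , 323.76532323],
       [  0.        , 444.75471315, 240.96184729],
       [  0.        ,   0.        ,   1.        ]]), 'R': array([[ 0.08956569, -0.99596519, -0.00559703],
       [-0.96574159, -0.08547075, -0.2450264 ],
       [ 0.24355938,  0.02735125, -0.96950025]]), 't': array([-41.92808987, 580.27396281, 687.87486375])}
side {'camera_matrix': array([[439.16814891,   0.        , 318.41835983],
       [  0.        , 439.16814891, 234.41605313],
       [  0.        ,   0.        ,   1.        ]]), 'R': array([[-0.91570518, -0.40137235,  0.01960232],
       [-0.24071443,  0.50880763, -0.82654181],
       [ 0.32177722, -0.76158718, -0.5625339 ]]), 't': array([518.82027201, 190.72811008, 613.53507788])}
{'clock': 0.1, 'joints': array([-1.39763038e+00,  3.00423867e-01,  1.52151649e+00, -2.18149488e-05,
        1.32072850e+00, -6.65698284e-02]), 'qd': array([-0.0019073 , -0.00218149, -0.00094646, -0.00052672, -0.00033995,
        0.00152937]), 'effort': array([-1.58883204e-04, -5.32648695e+01, -3.53288162e+01,  7.08965259e-02,
        2.35083851e-02, -3.63315735e-05]), 'eef_pos': array([ 130.56447309, -534.04627551,  221.93955848]), 'eef_rot': array([-3.14051743e+00, -5.05061631e-05,  2.39741161e-01]), 'wrist_force': array([ 0.65694632,  1.09289373, -0.64533752]), 'moment': array([0.00565469, 0.06844446, 0.00795263]), 'finger_force': 0.0, 'finger_gap': 94.06578783402271}
```

View pics/top0.png

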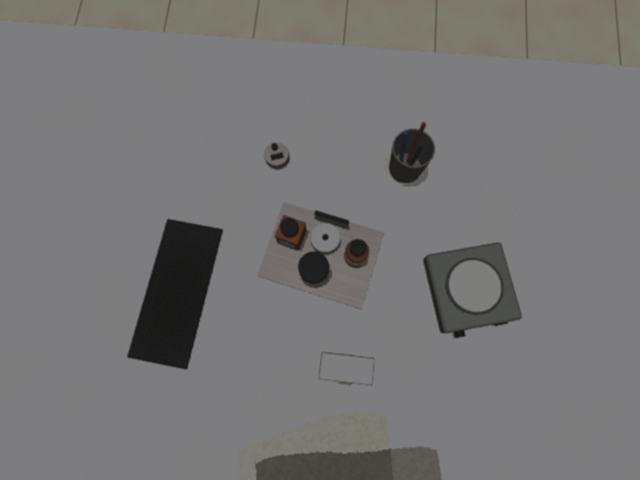

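View pics/side0.png

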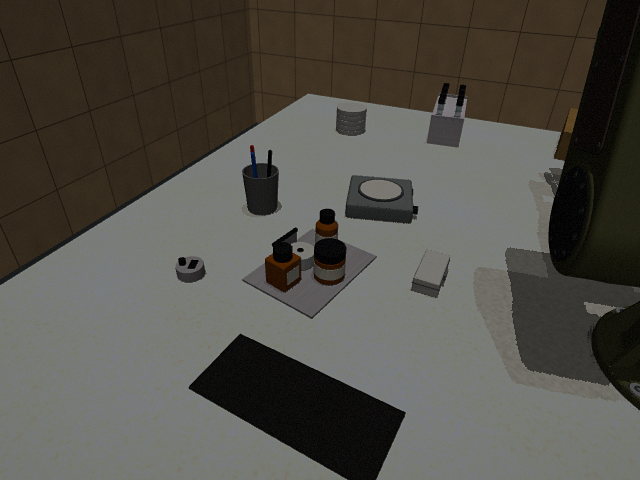

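The top view shows the mat at left (175,293). On the board are the square bottle (290,230), jar (314,268), slim bottle (357,250) and dish (325,238), and the light window is at (474,286). The arm is out of both views.

```bash
cat > h.py <<'E'
import numpy as np, cv2
from cell import manip, viewer
def ray(info,px,z):
    K,R,t=info["camera_matrix"],info["R"],info["t"]
    C=-R.T@t; d=R.T@np.linalg.inv(K)@np.array([px[0],px[1],1.]); return C+d*(z-C[2])/d[2]
def proj(info,X):
    p=info["camera_matrix"]@(info["R"]@np.asarray(X,float)+info["t"]); return p[:2]/p[2]
def blobs(mask,amin=30):
    n,l,s,c=cv2.connectedComponentsWithStats(mask.astype(np.uint8))
    return [(s[i].tolist(),c[i].round(1).tolist()) for i in range(1,n) if s[i][4]>=amin]
def cnt(mask):
    cs,_=cv2.findContours(mask.astype(np.uint8),cv2.RETR_EXTERNAL,cv2.CHAIN_APPROX_NONE); return max(cs,key=cv2.contourArea)
E
python3 - <<'E'
from h import *
im=cv2.imread("pics/top0.png"); i=viewer.camera_info("top")
g=im.max(2).astype(int)
print("dark",blobs(g<35,15))
print("px",[ (p,im[p[1],p[0]].tolist()) for p in [(175,293),(289,227),(290,240),(314,268),(357,247),(320,240),(474,286),(440,290),(340,285),(345,330),(332,219)]])
c=cnt(g[:,:240]<60); m=cv2.minAreaRect(c); b=cv2.boxPoints(m)
print("mat",m,[ray(i,p,4).round(1).tolist() for p in b], ray(i,m[0],4))
z=cv2.resize(im[190:320,240:400],None,fx=5,fy=4.6,interpolation=cv2.INTER_CUBIC)
cv2.imwrite("pics/crop0.png",cv2.convertScaleAbs(z,alpha=1.8))
E
```

```text
dark [([398, 135, 5, 6, 15], [400.1, 137.3]), ([395, 141, 7, 13, 34], [397.2, 145.7]), ([409, 143, 24, 22, 163], [420.1, 153.7]), ([273, 144, 4, 6, 19], [274.3, 146.6]), ([272, 154, 10, 5, 33], [276.5, 155.9]), ([390, 154, 35, 28, 412], [403.2, 171.3]), ([316, 212, 32, 12, 99], [331.6, 217.7]), ([281, 219, 17, 18, 239], [289.3, 227.5]), ([129, 220, 93, 148, 8088], [175.5, 294.3]), ([351, 240, 15, 16, 192], [357.8, 247.7]), ([299, 252, 29, 32, 695], [313.4, 267.3]), ([428, 273, 16, 59, 80], [435.0, 303.1]), ([455, 330, 9, 7, 44], [459.1, 333.4])]
px [((175, 293), [21, 22, 22]), ((289, 227), [30, 29, 31]), ((290, 240), [34, 54, 89]), ((314, 268), [31, 31, 33]), ((357, 247), [30, 30, 31]), ((320, 240), [126, 125, 125]), ((474, 286), [123, 124, 125]), ((440, 290), [76, 79, 78]), ((340, 285), [112, 114, 119]), ((345, 330), [127, 126, 126]), ((332, 219), [32, 32, 31])]
mat ((175.21786499023438, 293.05810546875), (60.35747528076172, 147.38302612304688), 14.931418418884277) [[360.0, 337.0, 4.0], [624.7, 316.8, 4.0], [604.1, 201.8, 4.0], [343.3, 230.5, 4.0]] [477.81437346 271.74772552   4.        ]
```

View pics/crop0.png

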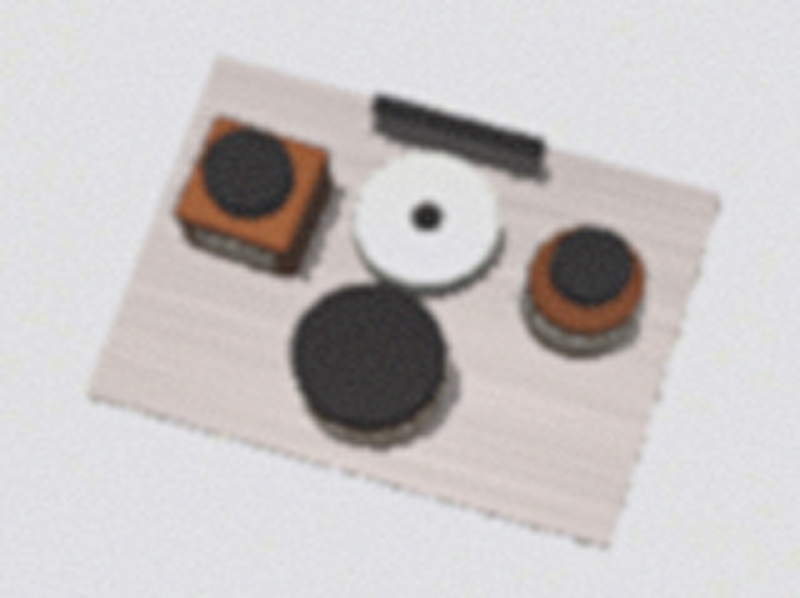

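The crop shows board corners near px (283.6,202), (384,233.5), (361.6,308.9), (258,275.9), the lid dot at (325.4,237), and caps of the square bottle (289.4,227.4), jar (313.6,267.5) and slim bottle (358,247.6).

```bash
python3 - <<'E'
from h import *
im=cv2.imread("pics/top0.png"); i=viewer.camera_info("top"); g=im.max(2).astype(int)
cor=[(283.6,202),(384,233.5),(361.6,308.9),(258,275.9)]
W=np.array([ray(i,p,4)[:2] for p in cor]); print("board",W.round(1).tolist(),W.mean(0))
print("sides",[np.linalg.norm(W[k]-W[(k+1)%4]).round(1) for k in range(4)])
ux=(W[0]+W[1]-W[2]-W[3]); uy=(W[0]+W[3]-W[1]-W[2])
a=np.arctan2(ux[1],ux[0]); b=np.arctan2(-uy[0],uy[1]); print("yaw",a,b); y=(a+b)/2
R=np.array([[np.cos(y),-np.sin(y)],[np.sin(y),np.cos(y)]])
O=W.mean(0)+R@[25,0]; print("board_top",O)
P={}
for n,p,z in [("square",(289.35,227.45),76),("jar",(313.5,267.4),66),("slim",(357.9,247.65),84),("dish",(325.4,237),30),]:
    X=ray(i,p,z)[:2]; P[n]=X; print(n,X.round(1),"board frame",(R.T@(X-O)).round(1))
m=np.zeros(g.shape,bool); m[250:325,435:515]=g[250:325,435:515]>105
e=cv2.fitEllipse(cnt(m)); print("win",e, ray(i,e[0],40))
c=cnt(g[:,:240]<70); mm=cv2.approxPolyDP(c,8,True)[:,0]; M=np.array([ray(i,p,4)[:2] for p in mm]);print("mat",M.round(1).tolist(),M.mean(0),[np.linalg.norm(M[k]-M[k-1]).round() for k in range(len(M))])
# side view
s=cv2.imread("pics/side0.png"); j=viewer.camera_info("side"); gs=s.max(2)
print(blobs((gs<45)&(np.indices(gs.shape)[1]<420)&(np.indices(gs.shape)[0]>200),25))
for n,z in [("square",76),("jar",66),("slim",84),("dish",30)]: print(n,proj(j,[*P[n],z]))
print("tally/slidebox/cup",ray(i,(276,154),32),ray(i,(347,368),30),ray(i,(413,147),90))
E
```

```text
board [[668.5, 95.0], [623.1, -99.4], [479.4, -67.2], [522.4, 125.8]] [573.36525913  13.55559838]
sides [np.float64(199.6), np.float64(147.2), np.float64(197.8), np.float64(149.3)]
yaw -0.2138459480240995 -0.22429659286227432
board_top [597.76775175   8.12251877]
square [599.3  70.6] board frame [-12.1  61.3]
jar [535.6  23.2] board frame [-64.    1.2]
slim [572.2 -48.5] board frame [-12.6 -60.8]
dish [599.9   8.7] board frame [2. 1.]
win ((474.515625, 285.5343017578125), (47.9607048034668, 52.167240142822266), 128.37197875976562) [ 533.35241881 -257.07837493   40.        ]
mat [[615.5, 309.5], [359.3, 335.2], [350.1, 230.6], [603.1, 204.3]] [481.99067159 269.87776955] [np.float64(106.0), np.float64(258.0), np.float64(105.0), np.float64(254.0)]
[([0, 201, 36, 18, 65], [16.9, 209.3]), ([0, 201, 134, 84, 792], [57.5, 241.4]), ([247, 201, 30, 14, 370], [261.7, 206.9]), ([345, 204, 73, 19, 830], [380.4, 213.6]), ([319, 209, 16, 16, 214], [326.8, 216.3]), ([316, 227, 22, 10, 123], [326.3, 232.2]), ([272, 228, 26, 35, 549], [284.0, 247.0]), ([314, 238, 32, 32, 841], [329.5, 253.0]), ([178, 257, 8, 9, 55], [181.8, 261.3]), ([265, 259, 37, 33, 631], [280.9, 275.4]), ([188, 260, 10, 9, 66], [192.5, 264.0]), ([194, 265, 11, 16, 85], [199.7, 273.2]), ([314, 273, 31, 13, 141], [328.6, 280.6]), ([189, 334, 216, 146, 15540], [302.0, 407.6])]
square [283.27636928 246.51773303]
jar [330.65062922 245.86095384]
slim [327.29740976 211.48234564]
dish [299.67428294 248.97460363]
tally/slidebox/cup [753.21210162 116.41242111  32.        ] [375.92859903 -47.74961819  30.        ] [ 760.82859489 -131.78296009   90.        ]
```

Everything agrees with the sizes given and with the side view. The board yaw is about -0.219. Next I'll plan the approach to the jar.

```bash
cat >> h.py <<'E'
def rel(wps,start=None):
    """wps: list of (x,y,z,yaw), all relative to one start pose (x,y,z,yaw); prints shares"""
    if start is None:
        s=manip.read_state(); start=(*s["eef_pos"],s["eef_rot"][2])
        print("at",np.round(start,3).tolist(),"rot",s["eef_rot"].round(3).tolist(),"t",round(s["clock"],2),"gap",round(s["finger_gap"],1))
    c,n=np.cos(start[3]),np.sin(start[3])
    for w in wps:
        d=np.array(w[:3])-start[:3]
        print(np.round(np.array([c*d[0]+n*d[1],n*d[0]-c*d[1],-d[2]])/250,3).tolist(),"wz",round(-(w[3]-start[3])/np.pi,3), "mm",np.linalg.norm(d).round())
E
python3 - <<'E'
from h import *
A=(300,-330,190,.24);B=(420,-130,170,.24);
rel([A]); rel([B],A); rel([(535.6,23.2,150,-.219),(535.6,23.2,34,-.219)],B)
E
```

```text
at [130.564, -534.046, 221.94, 0.24] rot [-3.141, -0.0, 0.24] t 0.1 gap 94.1
[0.852, -0.632, 0.128] wz -0.0 mm 267.0
[0.656, -0.663, 0.08] wz -0.0 mm 234.0
[0.595, -0.485, 0.08] wz 0.146 mm 193.0
[0.595, -0.485, 0.544] wz 0.146 mm 235.0
```

Request:
{"api": "apply_moves", "payload": {"moves": [[[0.1,-0.08,0.015],[0,0,0],0],[[0.24,-0.18,0.035],[0,0,0],0],[[0.38,-0.28,0.055],[0,0,0],0],[[0.52,-0.38,0.08],[0,0,0],0],[[0.65,-0.48,0.1],[0,0,0],0],[[0.76,-0.56,0.115],[0,0,0],0],[[0.852,-0.632,0.128],[0,0,0],0]], "squeeze": 25}}

```text
clock: 0.68
eef_pos: [301.1, -327.8, 190.0]
eef_rot: [-3.141, 0.0, 0.241]
wrist_force: [0.1, -0.1, 0.0]
finger_gap: 94.2
finger_force: 0.0
```

Request:
{"api": "apply_moves", "payload": {"moves": [[[0.11,-0.11,0.015],[0,0,0],0],[[0.22,-0.22,0.03],[0,0,0],0],[[0.33,-0.33,0.04],[0,0,0],0],[[0.44,-0.44,0.055],[0,0,0],0],[[0.55,-0.55,0.07],[0,0,0],0],[[0.656,-0.663,0.08],[0,0,0],0]]}}

```text
clock: 1.18
eef_pos: [420.4, -128.3, 170.1]
eef_rot: [-3.141, 0.0, 0.24]
wrist_force: [-0.0, -0.3, -1.1]
finger_gap: 94.0
finger_force: 0.0
```

Request:
{"api": "apply_moves", "payload": {"moves": [[[0.1,-0.08,0.015],[0,0,0.03],0],[[0.2,-0.16,0.03],[0,0,0.06],0],[[0.3,-0.24,0.04],[0,0,0.09],0],[[0.4,-0.32,0.055],[0,0,0.12],0],[[0.5,-0.4,0.07],[0,0,0.146],0],[[0.595,-0.485,0.08],[0,0,0.146],0],[[0.595,-0.485,0.08],[0,0,0.146],0],[[0.595,-0.485,0.08],[0,0,0.146],0]]}}

```text
clock: 1.85
eef_pos: [535.6, 23.9, 149.7]
eef_rot: [3.141, 0.001, -0.216]
wrist_force: [0.1, -0.8, 0.5]
finger_gap: 93.8
finger_force: 0.0
```

```bash
python3 - <<'E'
from h import *
rel([(535.6,23.2,34,-.219)])
i=viewer.camera_info("wrist"); im=viewer.camera("wrist"); cv2.imwrite("pics/w1.png",im)
for n,X in dict(square=(599.3,70.6,76),jar=(535.6,23.2,66),slim=(572.2,-48.5,84),dish=(599.9,8.7,30)).items(): print(n,proj(i,X).round(1))
E
```

```text
at [535.633, 23.902, 149.668, -0.216] rot [3.141, 0.001, -0.216] t 1.85 gap 93.8
[0.0, 0.003, 0.463] wz 0.001 mm 116.0
square [223.  172.2]
jar [328.2 255. ]
slim [441.5 175. ]
dish [328.5 145.2]
```

View pics/w1.png

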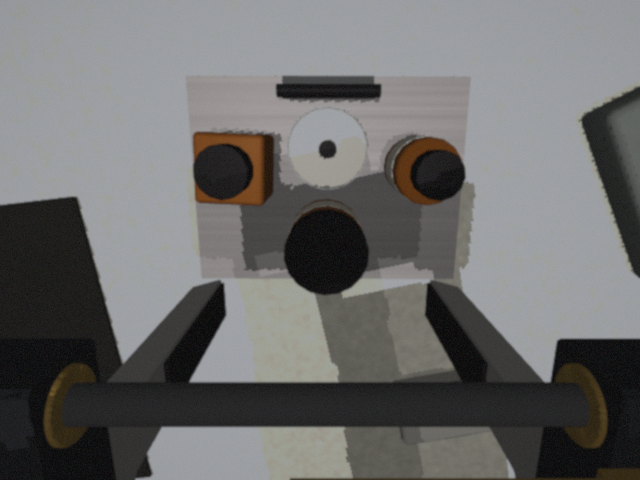

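The wrist view matches the predictions to about 2 mm: jar cap (327,251), dot (327,149), square cap (222,171), slim cap (437,175). I'll descend and grip.

Request:
{"api": "apply_moves", "payload": {"moves": [[[0,0.003,0.08],[0,0,0],0],[[0,0.003,0.19],[0,0,0],0],[[0,0.003,0.3],[0,0,0],0],[[0,0.003,0.38],[0,0,0],0],[[0,0.003,0.44],[0,0,0],0],[[0,0.003,0.463],[0,0,0],0],[[0,0.003,0.463],[0,0,0],0],[[0,0.003,0.463],[0,0,0],0.3]]}}

```text
clock: 2.57
eef_pos: [535.6, 21.6, 35.5]
eef_rot: [-3.141, -0.001, -0.22]
wrist_force: [0.2, -0.6, 0.9]
finger_gap: 90.5
finger_force: 0.0
```

Request:
{"api": "apply_moves", "payload": {"moves": [[[0,0,0],[0,0,0],0.4],[[0,0,0],[0,0,0],0.5],[[0,0,0],[0,0,0],0.6],[[0,0,0],[0,0,0],1],[[0,0,0],[0,0,0],1],[[0,0,0],[0,0,0],1],[[0,0,0],[0,0,0],1],[[0,0,0],[0,0,0],1]]}}

```text
clock: 3.23
eef_pos: [535.6, 22.2, 34.9]
eef_rot: [-3.142, -0.0, -0.219]
wrist_force: [-1.0, 0.0, 4.5]
finger_gap: 53.7
finger_force: 25.0
```

```bash
python3 - <<'E'
from h import *
y=-.217
s=(535.6,23.2,34,y)
rel([(535.6,23.2,150,y),(576.5,260.5,150,y)]); rel([(576.5,260.5,150,y)],(535.6,23.2,150,y))
E
```

```text
at [535.577, 22.203, 34.927, -0.219] rot [-3.142, -0.0, -0.219] t 3.23 gap 53.7
[-0.001, -0.004, -0.46] wz -0.001 mm 115.0
[-0.047, -0.966, -0.46] wz -0.001 mm 268.0
[-0.045, -0.962, -0.0] wz -0.0 mm 241.0
```

Request:
{"api": "apply_moves", "payload": {"moves": [[[0,0,-0.04],[0,0,0],1],[[0,0,-0.13],[0,0,0],1],[[0,0,-0.24],[0,0,0],1],[[0,0,-0.34],[0,0,0],1],[[0,-0.03,-0.42],[0,0,0],1],[[-0.003,-0.1,-0.46],[0,0,0],1],[[-0.01,-0.2,-0.46],[0,0,0],1],[[-0.016,-0.33,-0.46],[0,0,0],1],[[-0.023,-0.47,-0.46],[0,0,0],1],[[-0.03,-0.61,-0.46],[0,0,0],1],[[-0.037,-0.74,-0.46],[0,0,0],1],[[-0.042,-0.85,-0.46],[0,0,0],1]]}}

```text
clock: 4.23
eef_pos: [571.1, 234.0, 150.0]
eef_rot: [3.142, 0.0, -0.218]
wrist_force: [-0.1, -0.7, -2.6]
finger_gap: 53.7
finger_force: 25.0
```

Request:
{"api": "apply_moves", "payload": {"moves": [[[-0.002,-0.07,0],[0,0,0],1],[[-0.003,-0.11,0],[0,0,0],1],[[-0.003,-0.116,0],[0,0,0],1],[[-0.003,-0.116,0],[0,0,0],1]]}}

```text
clock: 4.57
eef_pos: [576.8, 260.0, 149.6]
eef_rot: [3.141, 0.0, -0.219]
wrist_force: [0.0, 1.0, -1.4]
finger_gap: 53.8
finger_force: 25.0
```

```bash
python3 - <<'E'
from h import *
rel([(576.5,260.5,35.5,-.219)])
E
```

```text
at [576.771, 260.012, 149.618, -0.219] rot [3.141, 0.0, -0.219] t 4.57 gap 53.8
[-0.001, -0.002, 0.456] wz 0.0 mm 114.0
```

Request:
{"api": "apply_moves", "payload": {"moves": [[[0,0,0.06],[0,0,0],1],[[0,0,0.16],[0,0,0],1],[[0,0,0.26],[0,0,0],1],[[0,0,0.35],[0,0,0],1],[[0,0,0.41],[0,0,0],1],[[0,0,0.44],[0,0,0],1],[[0,0,0.45],[0,0,0],1],[[0,0,0.455],[0,0,0],1],[[0,0,0.455],[0,0,0],1],[[0,0,0.455],[0,0,0],1]]}}

```text
clock: 5.4
eef_pos: [577.5, 260.3, 37.1]
eef_rot: [-3.141, -0.001, -0.219]
wrist_force: [-0.3, 0.6, -2.3]
finger_gap: 53.6
finger_force: 25.0
```

Request:
{"api": "apply_moves", "payload": {"moves": [[[0,0,0],[0,0,0],0.38],[[0,0,0],[0,0,0],0.3],[[0,0,0],[0,0,0],0.2],[[0,0,0],[0,0,0],0],[[0,0,0],[0,0,0],0],[[0,0,0],[0,0,0],0],[[0,0,-0.08],[0,0,0],0],[[0,0,-0.18],[0,0,0],0],[[0,0,-0.3],[0,0,0],0],[[0,0,-0.4],[0,0,0],0],[[0,0,-0.46],[0,0,0],0],[[0,0,-0.46],[0,0,0],0]]}}

```text
clock: 6.4
eef_pos: [578.2, 260.8, 154.8]
eef_rot: [-3.138, -0.005, -0.219]
wrist_force: [0.9, -0.1, 0.3]
finger_gap: 94.0
finger_force: 0.0
```

```bash
python3 - <<'E'
from h import *
rel([(574.5,90,165,1.35)]); rel([(572.2,-48.2,165,1.352),(572.2,-48.2,42,1.352)],(574.5,90,165,1.35))
E
```

```text
at [578.15, 260.813, 154.829, -0.219] rot [-3.138, -0.005, -0.219] t 6.4 gap 94.0
[0.134, 0.67, -0.041] wz -0.499 mm 171.0
[-0.541, 0.112, -0.0] wz -0.001 mm 138.0
[-0.541, 0.112, 0.492] wz -0.001 mm 185.0
```

Request:
{"api": "apply_moves", "payload": {"moves": [[[0.005,0.04,0],[0,0,-0.035],0],[[0.02,0.11,-0.01],[0,0,-0.075],0],[[0.03,0.18,-0.03],[0,0,-0.114],0],[[0.045,0.25,-0.04],[0,0,-0.153],0],[[0.06,0.32,-0.055],[0,0,-0.192],0],[[0.075,0.39,-0.055],[0,0,-0.231],0],[[0.09,0.45,-0.055],[0,0,-0.27],0],[[0.1,0.51,-0.055],[0,0,-0.31],0],[[0.11,0.56,-0.055],[0,0,-0.348],0],[[0.12,0.61,-0.055],[0,0,-0.387],0],[[0.13,0.65,-0.055],[0,0,-0.425],0],[[0.134,0.67,-0.055],[0,0,-0.463],0]]}}

```text
clock: 7.4
eef_pos: [572.9, 88.4, 163.4]
eef_rot: [-3.14, 0.001, 1.241]
wrist_force: [0.2, -0.4, -0.2]
finger_gap: 94.0
finger_force: 0.0
```

Request:
{"api": "apply_moves", "payload": {"moves": [[[-0.07,0.015,0],[0,0,-0.036],0],[[-0.18,0.04,0],[0,0,-0.036],0],[[-0.31,0.065,0],[0,0,-0.036],0],[[-0.43,0.09,0],[0,0,-0.036],0],[[-0.5,0.105,0],[0,0,-0.036],0],[[-0.53,0.11,0],[0,0,-0.036],0],[[-0.53,0.11,0],[0,0,-0.036],0],[[-0.53,0.11,0],[0,0,-0.036],0],[[-0.53,0.11,0],[0,0,-0.036],0]]}}

```text
clock: 8.15
eef_pos: [555.7, -43.5, 164.4]
eef_rot: [-3.141, -0.0, 1.35]
wrist_force: [0.2, -0.1, -0.5]
finger_gap: 94.0
finger_force: 0.0
```

```bash
python3 - <<'E'
from h import *
rel([(572.2,-48.2,42,1.352)])
E
```

```text
at [555.728, -43.492, 164.374, 1.35] rot [-3.141, -0.0, 1.35] t 8.15 gap 94.0
[-0.004, 0.068, 0.489] wz -0.001 mm 124.0
```

Request:
{"api": "apply_moves", "payload": {"moves": [[[-0.004,0.05,0.02],[0,0,0],0],[[-0.004,0.068,0.1],[0,0,0],0],[[-0.004,0.068,0.21],[0,0,0],0],[[-0.004,0.068,0.32],[0,0,0],0],[[-0.004,0.068,0.42],[0,0,0],0],[[-0.004,0.068,0.49],[0,0,0],0],[[-0.004,0.068,0.52],[0,0,0],0],[[-0.004,0.068,0.52],[0,0,0],0],[[-0.004,0.068,0.52],[0,0,0],0],[[-0.004,0.068,0.52],[0,0,0],0.3]]}}

```text
clock: 8.98
eef_pos: [572.8, -49.1, 36.1]
eef_rot: [3.14, -0.0, 1.349]
wrist_force: [-0.5, 0.0, 0.2]
finger_gap: 90.2
finger_force: 0.0
```

Request:
{"api": "apply_moves", "payload": {"moves": [[[0,0,0],[0,0,0],0.4],[[0,0,0],[0,0,0],0.5],[[0,0,0],[0,0,0],0.6],[[0,0,0],[0,0,0],0.7],[[0,0,0],[0,0,0],1],[[0,0,0],[0,0,0],1],[[0,0,0],[0,0,0],1],[[0,0,0],[0,0,0],1],[[0,0,0],[0,0,0],1]]}}

```text
clock: 9.73
eef_pos: [572.1, -49.4, 34.7]
eef_rot: [3.141, 0.0, 1.349]
wrist_force: [0.4, -0.6, 0.0]
finger_gap: 41.7
finger_force: 25.0
```

```bash
python3 - <<'E'
from h import *
y=1.351
rel([(572,-48.4,150,y),(530,111,150,y)]); rel([(482,270,150,y)],(530,111,150,y))
E
```

```text
at [572.085, -49.382, 34.744, 1.349] rot [3.141, 0.0, 1.349] t 9.73 gap 41.7
[0.004, -0.001, -0.461] wz -0.001 mm 115.0
[0.589, -0.305, -0.461] wz -0.001 mm 202.0
[0.579, -0.326, 0.0] wz -0.0 mm 166.0
```

Request:
{"api": "apply_moves", "payload": {"moves": [[[0,0,-0.04],[0,0,0],1],[[0,0,-0.13],[0,0,0],1],[[0,0,-0.24],[0,0,0],1],[[0,0,-0.34],[0,0,0],1],[[0.02,-0.01,-0.42],[0,0,0],1],[[0.08,-0.04,-0.46],[0,0,0],1],[[0.16,-0.085,-0.46],[0,0,0],1],[[0.27,-0.14,-0.46],[0,0,0],1],[[0.38,-0.2,-0.46],[0,0,0],1],[[0.49,-0.26,-0.46],[0,0,0],1],[[0.6,-0.32,-0.46],[0,0,0],1],[[0.71,-0.38,-0.46],[0,0,0],1]]}}

```text
clock: 10.73
eef_pos: [517.7, 146.0, 150.3]
eef_rot: [3.142, -0.0, 1.349]
wrist_force: [-0.2, 0.2, -2.0]
finger_gap: 41.6
finger_force: 25.0
```

Request:
{"api": "apply_moves", "payload": {"moves": [[[0.11,-0.06,0],[0,0,0],1],[[0.22,-0.12,0],[0,0,0],1],[[0.32,-0.175,0],[0,0,0],1],[[0.4,-0.22,0],[0,0,0],1],[[0.445,-0.24,0],[0,0,0],1],[[0.458,-0.251,0],[0,0,0],1],[[0.458,-0.251,0],[0,0,0],1],[[0.458,-0.251,0],[0,0,0],1]]}}

```text
clock: 11.4
eef_pos: [482.7, 269.3, 149.8]
eef_rot: [-3.142, 0.0, 1.348]
wrist_force: [-0.5, 0.1, -1.2]
finger_gap: 41.4
finger_force: 25.0
```

```bash
python3 - <<'E'
from h import *
rel([(482,270,35,1.352)])
E
```

```text
at [482.725, 269.343, 149.766, 1.348] rot [-3.142, 0.0, 1.348] t 11.4 gap 41.4
[0.002, -0.003, 0.459] wz -0.001 mm 115.0
```

Request:
{"api": "apply_moves", "payload": {"moves": [[[0,0,0.06],[0,0,0],1],[[0,0,0.16],[0,0,0],1],[[0,0,0.26],[0,0,0],1],[[0,0,0.35],[0,0,0],1],[[0,0,0.41],[0,0,0],1],[[0,0,0.44],[0,0,0],1],[[0,0,0.452],[0,0,0],1],[[0,0,0.46],[0,0,0],1],[[0,0,0.46],[0,0,0],1],[[0,0,0.46],[0,0,0],1],[[0,0,0.46],[0,0,0],1]]}}

```text
clock: 12.32
eef_pos: [482.9, 270.4, 35.6]
eef_rot: [3.14, -0.001, 1.349]
wrist_force: [0.8, 0.3, -1.4]
finger_gap: 42.0
finger_force: 25.0
```

Request:
{"api": "apply_moves", "payload": {"moves": [[[0,0,0],[0,0,0],0.5],[[0,0,0],[0,0,0],0.4],[[0,0,0],[0,0,0],0.2],[[0,0,0],[0,0,0],0],[[0,0,0],[0,0,0],0],[[0,0,0],[0,0,0],0],[[0,0,-0.08],[0,0,0],0],[[0,0,-0.2],[0,0,0],0],[[0,0,-0.34],[0,0,0],0],[[0,0,-0.45],[0,0,0],0],[[0,0,-0.51],[0,0,0],0],[[0,0,-0.53],[0,0,0],0]]}}

```text
clock: 13.32
eef_pos: [483.3, 270.6, 170.1]
eef_rot: [3.138, -0.003, 1.349]
wrist_force: [0.2, -0.2, 0.1]
finger_gap: 94.0
finger_force: 0.0
```

```bash
python3 - <<'E'
from h import *
rel([(599.3,70.6,165,1.352)],(482.3,269.5,165,1.348))
rel([])
E
```

```text
[-0.673, 0.632, -0.0] wz -0.001 mm 231.0
at [483.271, 270.648, 170.102, 1.349] rot [3.138, -0.003, 1.349] t 13.32 gap 94.0
```

Request:
{"api": "apply_moves", "payload": {"moves": [[[-0.05,0.05,0],[0,0,0],0],[[-0.13,0.125,0],[0,0,0],0],[[-0.23,0.22,0],[0,0,0],0],[[-0.33,0.31,0],[0,0,0],0],[[-0.43,0.405,0],[0,0,0],0],[[-0.53,0.5,0],[0,0,0],0],[[-0.61,0.57,0],[0,0,0],0],[[-0.655,0.615,0],[0,0,0],0],[[-0.673,0.632,0],[0,0,0],0],[[-0.673,0.632,0],[0,0,0],0],[[-0.673,0.632,0],[0,0,0],0]]}}

```text
clock: 14.23
eef_pos: [599.0, 72.3, 166.8]
eef_rot: [-3.141, -0.0, 1.349]
wrist_force: [-0.1, -0.8, 0.4]
finger_gap: 93.8
finger_force: 0.0
```

```bash
python3 - <<'E'
from h import *
rel([(599.3,70.6,32,1.352)])
E
```

```text
at [599.037, 72.269, 166.763, 1.349] rot [-3.141, -0.0, 1.349] t 14.23 gap 93.8
[-0.006, 0.002, 0.539] wz -0.001 mm 135.0
```

Request:
{"api": "apply_moves", "payload": {"moves": [[[-0.003,0.002,0.04],[0,0,0],0],[[-0.006,0.002,0.12],[0,0,0],0],[[-0.006,0.002,0.23],[0,0,0],0],[[-0.006,0.002,0.34],[0,0,0],0],[[-0.006,0.002,0.44],[0,0,0],0],[[-0.006,0.002,0.51],[0,0,0],0],[[-0.006,0.002,0.535],[0,0,0],0],[[-0.006,0.002,0.535],[0,0,0],0],[[-0.006,0.002,0.535],[0,0,0],0],[[-0.006,0.002,0.535],[0,0,0],0.3]]}}

```text
clock: 15.07
eef_pos: [600.3, 70.2, 34.8]
eef_rot: [3.14, -0.001, 1.349]
wrist_force: [0.1, -0.1, -0.1]
finger_gap: 90.0
finger_force: 0.0
```

Request:
{"api": "apply_moves", "payload": {"moves": [[[0,0,0],[0,0,0],0.4],[[0,0,0],[0,0,0],0.5],[[0,0,0],[0,0,0],0.6],[[0,0,0],[0,0,0],0.7],[[0,0,0],[0,0,0],1],[[0,0,0],[0,0,0],1],[[0,0,0],[0,0,0],1],[[0,0,0],[0,0,0],1],[[0,0,0],[0,0,0],1]]}}

```text
clock: 15.82
eef_pos: [599.7, 69.7, 33.5]
eef_rot: [3.141, 0.0, 1.349]
wrist_force: [0.5, -0.5, 0.4]
finger_gap: 43.9
finger_force: 24.8
```

```bash
python3 - <<'E'
from h import *
y=1.351
T=(387.5,279.5,150,y)
rel([(599.3,70.6,150,y),T]); rel([T],(500,168,150,y))
E
```

```text
at [599.723, 69.713, 33.485, 1.349] rot [3.141, 0.0, 1.349] t 15.82 gap 43.9
[0.003, -0.002, -0.466] wz -0.001 mm 117.0
[0.632, -1.013, -0.466] wz -0.001 mm 320.0
[0.337, -0.536, -0.0] wz -0.0 mm 158.0
```

Request:
{"api": "apply_moves", "payload": {"moves": [[[0,0,-0.04],[0,0,0],1],[[0,0,-0.13],[0,0,0],1],[[0,0,-0.24],[0,0,0],1],[[0,0,-0.34],[0,0,0],1],[[0.01,-0.02,-0.42],[0,0,0],1],[[0.05,-0.08,-0.466],[0,0,0],1],[[0.1,-0.16,-0.466],[0,0,0],1],[[0.165,-0.265,-0.466],[0,0,0],1],[[0.235,-0.375,-0.466],[0,0,0],1],[[0.3,-0.485,-0.466],[0,0,0],1],[[0.37,-0.595,-0.466],[0,0,0],1],[[0.44,-0.705,-0.466],[0,0,0],1]]}}

```text
clock: 16.82
eef_pos: [450.6, 216.6, 150.6]
eef_rot: [3.141, -0.0, 1.349]
wrist_force: [0.1, 0.0, -2.2]
finger_gap: 44.1
finger_force: 24.8
```

Request:
{"api": "apply_moves", "payload": {"moves": [[[0.065,-0.105,0],[0,0,0],1],[[0.125,-0.2,0],[0,0,0],1],[[0.165,-0.265,0],[0,0,0],1],[[0.185,-0.297,0],[0,0,0],1],[[0.192,-0.308,0],[0,0,0],1],[[0.192,-0.308,0],[0,0,0],1],[[0.192,-0.308,0],[0,0,0],1],[[0.192,-0.308,0],[0,0,0],1]]}}

```text
clock: 17.48
eef_pos: [388.1, 279.0, 150.0]
eef_rot: [3.142, 0.0, 1.348]
wrist_force: [0.3, -0.1, -2.2]
finger_gap: 44.4
finger_force: 24.8
```

```bash
python3 - <<'E'
from h import *
rel([(387.5,279.5,33.7,1.349)])
E
```

```text
at [388.112, 278.969, 149.962, 1.348] rot [3.142, 0.0, 1.348] t 17.48 gap 44.4
[0.002, -0.003, 0.465] wz -0.0 mm 116.0
```

Request:
{"api": "apply_moves", "payload": {"moves": [[[0,0,0.06],[0,0,0],1],[[0,0,0.16],[0,0,0],1],[[0,0,0.26],[0,0,0],1],[[0,0,0.35],[0,0,0],1],[[0,0,0.41],[0,0,0],1],[[0,0,0.44],[0,0,0],1],[[0,0,0.455],[0,0,0],1],[[0,0,0.465],[0,0,0],1],[[0,0,0.465],[0,0,0],1],[[0,0,0.465],[0,0,0],1],[[0,0,0.465],[0,0,0],1]]}}

```text
clock: 18.4
eef_pos: [387.8, 279.8, 34.5]
eef_rot: [3.141, -0.001, 1.349]
wrist_force: [-0.5, -0.5, -2.0]
finger_gap: 44.1
finger_force: 24.8
```

Request:
{"api": "apply_moves", "payload": {"moves": [[[0,0,0],[0,0,0],0.5],[[0,0,0],[0,0,0],0.4],[[0,0,0],[0,0,0],0.2],[[0,0,0],[0,0,0],0],[[0,0,0],[0,0,0],0],[[0,0,0],[0,0,0],0],[[0,0,-0.08],[0,0,0],0],[[0,0,-0.2],[0,0,0],0],[[0,0,-0.34],[0,0,0],0],[[0,0,-0.45],[0,0,0],0],[[0,0,-0.51],[0,0,0],0],[[0,0,-0.53],[0,0,0],0]]}}

```text
clock: 19.4
eef_pos: [388.2, 280.1, 168.8]
eef_rot: [3.139, -0.003, 1.349]
wrist_force: [-0.5, 0.0, -0.3]
finger_gap: 94.0
finger_force: 0.0
```

```bash
python3 - <<'E'
from h import *
cv2.imwrite("pics/top1.png",viewer.camera("top"))
a=(388,279.2,167,1.349); b=(540,105,150,-.1)
rel([b],a); rel([(599.9,8.7,120,-.219)],b)
E
```

```text
[-0.546, 0.746, 0.068] wz 0.461 mm 232.0
[0.277, 0.359, 0.12] wz 0.038 mm 117.0
```

View pics/top1.png

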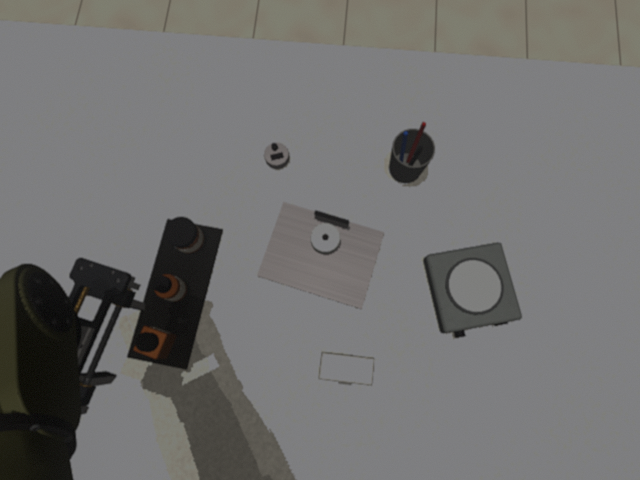

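All three bottles stand on the mat: jar (185,233), slim (168,287), square (152,344). The dish is undisturbed at (325,238). Next is the dish.

Request:
{"api": "apply_moves", "payload": {"moves": [[[-0.03,0.04,0],[0,0,0.035],0],[[-0.07,0.1,0],[0,0,0.075],0],[[-0.12,0.165,0],[0,0,0.114],0],[[-0.17,0.235,0],[0,0,0.153],0],[[-0.225,0.305,0],[0,0,0.192],0],[[-0.28,0.38,0.01],[0,0,0.231],0],[[-0.335,0.455,0.02],[0,0,0.27],0],[[-0.39,0.53,0.03],[0,0,0.31],0],[[-0.44,0.6,0.04],[0,0,0.348],0],[[-0.485,0.66,0.05],[0,0,0.387],0],[[-0.52,0.71,0.06],[0,0,0.425],0],[[-0.546,0.746,0.068],[0,0,0.461],0]]}}

```text
clock: 20.45
eef_pos: [539.4, 104.2, 147.1]
eef_rot: [3.141, 0.003, -0.106]
wrist_force: [0.3, -0.2, -0.2]
finger_gap: 93.9
finger_force: 0.0
```

Request:
{"api": "apply_moves", "payload": {"moves": [[[0.05,0.06,0.02],[0,0,0.038],0],[[0.11,0.14,0.05],[0,0,0.038],0],[[0.18,0.23,0.08],[0,0,0.038],0],[[0.24,0.31,0.11],[0,0,0.038],0],[[0.27,0.35,0.12],[0,0,0.038],0],[[0.277,0.359,0.12],[0,0,0.038],0],[[0.277,0.359,0.12],[0,0,0.038],0],[[0.277,0.359,0.12],[0,0,0.038],0],[[0.277,0.359,0.12],[0,0,0.038],0]]}}

```text
clock: 21.2
eef_pos: [599.0, 10.4, 119.5]
eef_rot: [-3.141, -0.0, -0.218]
wrist_force: [0.1, 0.2, -0.3]
finger_gap: 94.1
finger_force: 0.0
```

```bash
python3 - <<'E'
from h import *
rel([(599.4,8.5,24,-.219)])
E
```

```text
at [598.96, 10.387, 119.536, -0.218] rot [-3.141, -0.0, -0.218] t 21.2 gap 94.1
[0.003, 0.007, 0.382] wz 0.0 mm 96.0
```

Request:
{"api": "apply_moves", "payload": {"moves": [[[0.003,0.007,0.04],[0,0,0],0],[[0.003,0.007,0.11],[0,0,0],0],[[0.003,0.007,0.2],[0,0,0],0],[[0.003,0.007,0.28],[0,0,0],0],[[0.003,0.007,0.33],[0,0,0],0],[[0.003,0.007,0.36],[0,0,0],0],[[0.003,0.007,0.374],[0,0,0],0],[[0.003,0.007,0.374],[0,0,0],0],[[0.003,0.007,0.374],[0,0,0],0],[[0.003,0.007,0.374],[0,0,0],0.3]]}}

```text
clock: 22.03
eef_pos: [600.2, 7.4, 26.7]
eef_rot: [-3.141, -0.002, -0.219]
wrist_force: [-0.8, 1.0, -0.7]
finger_gap: 90.3
finger_force: 0.0
```

Request:
{"api": "apply_moves", "payload": {"moves": [[[0,0,0],[0,0,0],0.3],[[0,0,0],[0,0,0],0.35],[[0,0,0],[0,0,0],0.4],[[0,0,0],[0,0,0],0.5],[[0,0,0],[0,0,0],1],[[0,0,0],[0,0,0],1],[[0,0,0],[0,0,0],1],[[0,0,0],[0,0,0],1]], "squeeze": 20}}

```text
clock: 22.7
eef_pos: [599.7, 7.4, 25.8]
eef_rot: [-3.142, -0.0, -0.219]
wrist_force: [-0.7, 0.7, 1.4]
finger_gap: 53.8
finger_force: 20.0
```

```bash
python3 - <<'E'
from h import *
a=(599.4,8.5,120,-.219); m=(566,-125,120,-.219)
rel([(599.4,8.5,120,-.219)]); rel([m,],a); rel([(533.4,-257,120,-.219)],m)
E
```

```text
at [599.658, 7.356, 25.752, -0.219] rot [-3.142, -0.0, -0.219] t 22.7 gap 53.8
[-0.002, -0.004, -0.377] wz 0.0 mm 94.0
[-0.014, 0.55, -0.0] wz -0.0 mm 138.0
[-0.013, 0.544, -0.0] wz -0.0 mm 136.0
```

Request:
{"api": "apply_moves", "payload": {"moves": [[[0,0,-0.04],[0,0,0],1],[[0,0,-0.12],[0,0,0],1],[[0,0,-0.22],[0,0,0],1],[[0,0,-0.31],[0,0,0],1],[[0,0.02,-0.36],[0,0,0],1],[[-0.001,0.07,-0.38],[0,0,0],1],[[-0.004,0.15,-0.38],[0,0,0],1],[[-0.007,0.26,-0.38],[0,0,0],1],[[-0.01,0.38,-0.38],[0,0,0],1],[[-0.013,0.5,-0.38],[0,0,0],1],[[-0.016,0.62,-0.38],[0,0,0],1],[[-0.02,0.74,-0.38],[0,0,0],1]]}}

```text
clock: 23.7
eef_pos: [553.1, -174.2, 119.8]
eef_rot: [-3.141, 0.002, -0.219]
wrist_force: [-0.2, 0.2, -0.3]
finger_gap: 53.4
finger_force: 20.0
```

Request:
{"api": "apply_moves", "payload": {"moves": [[[-0.002,0.11,0],[0,0,0],1],[[-0.005,0.21,0],[0,0,0],1],[[-0.007,0.28,0],[0,0,0],1],[[-0.009,0.33,0],[0,0,0],1],[[-0.01,0.35,0],[0,0,0],1],[[-0.01,0.35,0],[0,0,0],1],[[-0.01,0.35,0],[0,0,0],1],[[-0.01,0.35,0],[0,0,0],1]]}}

```text
clock: 24.37
eef_pos: [533.3, -256.1, 120.6]
eef_rot: [-3.141, 0.0, -0.218]
wrist_force: [-0.2, 0.3, 0.1]
finger_gap: 53.6
finger_force: 20.0
```

```bash
python3 - <<'E'
from h import *
rel([(533.4,-257,61.9,-.219)])
s=cv2.imread("pics/side0.png"); j=viewer.camera_info("side"); g=s.max(2); m=np.zeros(g.shape,bool); m[176:206,352:410]=g[176:206,352:410]>100
e=cv2.fitEllipse(cnt(m)); print(e,ray(j,e[0],40))
cv2.imwrite("pics/side2.png",cv2.resize(viewer.camera("side")[120:280,240:480],None,fx=3,fy=3))
E
```

```text
at [533.345, -256.141, 120.569, -0.218] rot [-3.141, 0.0, -0.218] t 24.37 gap 53.6
[0.001, 0.003, 0.235] wz 0.0 mm 59.0
((380.4980163574219, 188.9806671142578), (17.984098434448242, 40.132843017578125), 95.31542205810547) [ 530.90172147 -252.76234698   40.        ]
```

View pics/side2.png

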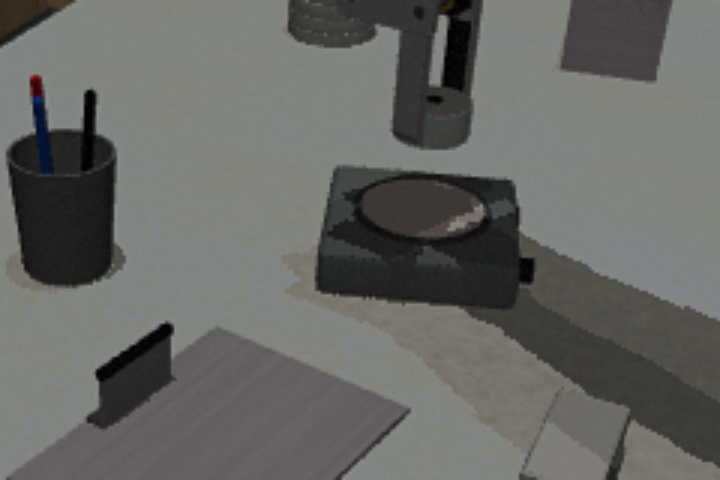

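The dish is held upright over the window. I'll lower it and release.

Request:
{"api": "apply_moves", "payload": {"moves": [[[0,0,0.03],[0,0,0],1],[[0,0,0.08],[0,0,0],1],[[0,0,0.13],[0,0,0],1],[[0,0,0.18],[0,0,0],1],[[0,0,0.21],[0,0,0],1],[[0,0,0.225],[0,0,0],1],[[0,0,0.233],[0,0,0],1],[[0,0,0.236],[0,0,0],1],[[0,0,0.236],[0,0,0],1],[[0,0,0.236],[0,0,0],1],[[0,0,0.236],[0,0,0],1]]}}

```text
clock: 25.33
eef_pos: [533.3, -257.1, 62.0]
eef_rot: [3.141, -0.001, -0.219]
wrist_force: [0.2, 0.3, -1.3]
finger_gap: 53.7
finger_force: 20.0
```

Request:
{"api": "apply_moves", "payload": {"moves": [[[0,0,0],[0,0,0],0.4],[[0,0,0],[0,0,0],0.35],[[0,0,0],[0,0,0],0.2],[[0,0,0],[0,0,0],0],[[0,0,0],[0,0,0],0],[[0,0,0],[0,0,0],0],[[0,0,-0.06],[0,0,0],0],[[0,0,-0.15],[0,0,0],0],[[0,0,-0.26],[0,0,0],0],[[0,0,-0.36],[0,0,0],0],[[0,0,-0.41],[0,0,0],0],[[0,0,-0.42],[0,0,0],0]]}}

```text
clock: 26.33
eef_pos: [534.0, -257.5, 169.6]
eef_rot: [3.14, -0.004, -0.219]
wrist_force: [0.4, -0.2, 0.1]
finger_gap: 94.3
finger_force: 0.0
```

Request:
{"api": "apply_moves", "payload": {"moves": [[[-0.002,-0.05,0],[0,0,-0.035],0],[[0,-0.14,0],[0,0,-0.075],0],[[0,-0.26,0],[0,0,-0.114],0],[[0,-0.4,0],[0,0,-0.153],0],[[0,-0.54,0],[0,0,-0.192],0],[[0,-0.68,0],[0,0,-0.231],0],[[0,-0.8,0],[0,0,-0.27],0],[[0,-0.88,0],[0,0,-0.31],0],[[0,-0.92,0],[0,0,-0.348],0],[[0,-0.93,0],[0,0,-0.387],0],[[0,-0.93,0],[0,0,-0.425],0],[[0,-0.93,0],[0,0,-0.463],0]]}}

```text
clock: 27.33
eef_pos: [583.3, -29.6, 165.4]
eef_rot: [-3.14, 0.0, 1.242]
wrist_force: [0.1, 0.3, -0.3]
finger_gap: 93.9
finger_force: 0.0
```

```bash
python3 - <<'E'
from h import *
rel([])
im=viewer.camera("top"); i=viewer.camera_info("top")
cv2.imwrite("pics/top3.png",cv2.convertScaleAbs(cv2.resize(im[240:340,415:535],None,fx=5,fy=5,interpolation=cv2.INTER_CUBIC),alpha=1.6))
print("dot",[(b,ray(i,b[1],66)) for b in blobs(im.max(2)[260:310,450:500]<70,3)])
E
```

```text
at [583.298, -29.601, 165.392, 1.242] rot [-3.14, 0.0, 1.242] t 27.33 gap 93.9
dot [(([0, 8, 3, 4, 4], [0.8, 9.5]), array([1000.44482589,  693.8776967 ,   66.        ])), (([10, 17, 14, 23, 45], [13.9, 29.6]), array([956.58015598, 655.50714988,  66.        ])), (([26, 21, 6, 5, 24], [28.9, 23.0]), array([974.10415   , 629.83332721,  66.        ])), (([0, 37, 13, 13, 25], [5.1, 43.7]), array([923.49509227, 664.28665458,  66.        ]))]
```

View pics/top3.png

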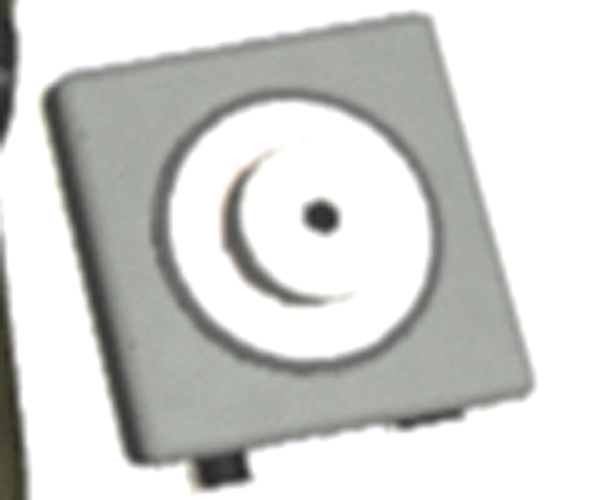

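The dot is at about (478.9,283.0) and the window centre at about (475,285.5). The offset looks like parallax from the dish height, so I'll check that.

```bash
python3 - <<'E'
from h import *
i=viewer.camera_info("top")
print("dish",ray(i,(478.9,283),66),"win",ray(i,(474.5,285.5),40),ray(i,(475,285.6),40))
rel([(532,120,165,1.349)]); rel([(482.7,270,165,1.349),(482.7,270,35,1.349)],(532,120,165,1.349))
E
```

```text
dish [ 533.67581264 -256.04566448   66.        ] win [ 533.41011075 -257.0509928    40.        ] [ 533.31178863 -257.91497954   40.        ]
at [583.277, -29.797, 165.47, 1.251] rot [-3.14, 0.0, 1.251] t 27.38 gap 94.2
[0.504, -0.383, 0.002] wz -0.031 mm 158.0
[0.542, -0.324, -0.0] wz -0.0 mm 158.0
[0.542, -0.324, 0.52] wz -0.0 mm 205.0
```

Request:
{"api": "apply_moves", "payload": {"moves": [[[0.05,-0.04,0],[0,0,-0.034],0],[[0.14,-0.105,0],[0,0,-0.034],0],[[0.26,-0.19,0],[0,0,-0.034],0],[[0.38,-0.29,0],[0,0,-0.034],0],[[0.504,-0.383,0],[0,0,-0.034],0]]}}

```text
clock: 27.8
eef_pos: [533.5, 121.5, 165.8]
eef_rot: [-3.14, 0.0, 1.338]
wrist_force: [1.0, 0.4, -0.3]
finger_gap: 94.4
finger_force: 0.0
```

Request:
{"api": "apply_moves", "payload": {"moves": [[[0.13,-0.08,0],[0,0,0],0],[[0.26,-0.155,0],[0,0,0],0],[[0.38,-0.23,0],[0,0,0],0],[[0.47,-0.28,0],[0,0,0],0],[[0.53,-0.315,0],[0,0,0],0],[[0.542,-0.324,0],[0,0,0],0],[[0.542,-0.324,0],[0,0,0],0],[[0.542,-0.324,0],[0,0,0],0],[[0.542,-0.324,0],[0,0,0],0]]}}

```text
clock: 28.55
eef_pos: [486.8, 269.7, 166.4]
eef_rot: [-3.141, 0.0, 1.341]
wrist_force: [1.0, -1.5, 0.4]
finger_gap: 94.2
finger_force: 0.0
```

```bash
python3 - <<'E'
from h import *
rel([(482.7,270,34.5,1.349)])
E
```

```text
at [486.757, 269.704, 166.404, 1.341] rot [-3.141, 0.0, 1.341] t 28.55 gap 94.2
[-0.003, -0.016, 0.528] wz -0.003 mm 132.0
```

Request:
{"api": "apply_moves", "payload": {"moves": [[[-0.003,-0.016,0.04],[0,0,-0.003],0],[[-0.003,-0.016,0.12],[0,0,-0.003],0],[[-0.003,-0.016,0.23],[0,0,-0.003],0],[[-0.003,-0.016,0.34],[0,0,-0.003],0],[[-0.003,-0.016,0.44],[0,0,-0.003],0],[[-0.003,-0.016,0.5],[0,0,-0.003],0],[[-0.003,-0.016,0.528],[0,0,-0.003],0],[[-0.003,-0.016,0.528],[0,0,-0.003],0],[[-0.003,-0.016,0.528],[0,0,-0.003],0],[[-0.003,-0.016,0.528],[0,0,-0.003],0.3]]}}

```text
clock: 29.38
eef_pos: [482.9, 271.0, 35.8]
eef_rot: [3.14, -0.001, 1.352]
wrist_force: [-0.4, 0.5, 0.3]
finger_gap: 90.0
finger_force: 0.0
```

Request:
{"api": "apply_moves", "payload": {"moves": [[[0,0,0],[0,0,0],0.4],[[0,0,0],[0,0,0],0.5],[[0,0,0],[0,0,0],0.6],[[0,0,0],[0,0,0],0.7],[[0,0,0],[0,0,0],1],[[0,0,0],[0,0,0],1],[[0,0,0],[0,0,0],1],[[0,0,0],[0,0,0],1],[[0,0,0],[0,0,0],1]], "squeeze": 25}}

```text
clock: 30.13
eef_pos: [482.4, 270.9, 34.7]
eef_rot: [3.142, -0.0, 1.352]
wrist_force: [-0.6, 0.1, 0.8]
finger_gap: 41.9
finger_force: 25.0
```

```bash
python3 - <<'E'
from h import *
y=1.35
rel([(482.5,270,150,y),(532,110,150,y)]); rel([(572.1,-48.6,150,y)],(532,110,150,y))
E
```

```text
at [482.391, 270.92, 34.738, 1.352] rot [3.142, -0.0, 1.352] t 30.13 gap 41.9
[-0.003, 0.001, -0.461] wz 0.001 mm 115.0
[-0.585, 0.333, -0.461] wz 0.001 mm 204.0
[-0.584, 0.295, -0.0] wz -0.0 mm 164.0
```

Request:
{"api": "apply_moves", "payload": {"moves": [[[0,0,-0.04],[0,0,0],1],[[0,0,-0.13],[0,0,0],1],[[0,0,-0.24],[0,0,0],1],[[0,0,-0.34],[0,0,0],1],[[-0.02,0.01,-0.42],[0,0,0],1],[[-0.07,0.04,-0.46],[0,0,0],1],[[-0.15,0.085,-0.46],[0,0,0],1],[[-0.25,0.14,-0.46],[0,0,0],1],[[-0.36,0.2,-0.46],[0,0,0],1],[[-0.47,0.265,-0.46],[0,0,0],1],[[-0.585,0.333,-0.46],[0,0,0],1],[[-0.7,0.39,-0.46],[0,0,0],1]]}}

```text
clock: 31.13
eef_pos: [539.8, 77.3, 150.4]
eef_rot: [3.141, -0.0, 1.352]
wrist_force: [0.5, 0.5, -2.1]
finger_gap: 41.9
finger_force: 25.0
```

Request:
{"api": "apply_moves", "payload": {"moves": [[[-0.11,0.055,0],[0,0,0],1],[[-0.22,0.11,0],[0,0,0],1],[[-0.33,0.165,0],[0,0,0],1],[[-0.41,0.205,0],[0,0,0],1],[[-0.455,0.23,0],[0,0,0],1],[[-0.469,0.237,0],[0,0,0],1],[[-0.469,0.237,0],[0,0,0],1],[[-0.469,0.237,0],[0,0,0],1],[[-0.469,0.237,0],[0,0,0],1]]}}

```text
clock: 31.88
eef_pos: [571.7, -47.1, 149.8]
eef_rot: [-3.141, -0.0, 1.353]
wrist_force: [-0.5, -0.3, -1.3]
finger_gap: 42.0
finger_force: 25.0
```

```bash
python3 - <<'E'
from h import *
rel([(572.1,-48.7,34.9,1.35)])
E
```

```text
at [571.736, -47.133, 149.79, 1.353] rot [-3.141, -0.0, 1.353] t 31.88 gap 42.0
[-0.006, 0.003, 0.46] wz 0.001 mm 115.0
```

Request:
{"api": "apply_moves", "payload": {"moves": [[[-0.003,0.001,0.06],[0,0,0],1],[[-0.003,0.001,0.16],[0,0,0],1],[[-0.003,0.001,0.26],[0,0,0],1],[[-0.003,0.001,0.35],[0,0,0],1],[[-0.003,0.001,0.41],[0,0,0],1],[[-0.003,0.001,0.44],[0,0,0],1],[[-0.003,0.001,0.452],[0,0,0],1],[[-0.003,0.001,0.46],[0,0,0],1],[[-0.003,0.001,0.46],[0,0,0],1],[[-0.003,0.001,0.46],[0,0,0],1],[[-0.003,0.001,0.46],[0,0,0],1]]}}

```text
clock: 32.8
eef_pos: [572.4, -49.2, 35.6]
eef_rot: [3.14, -0.0, 1.352]
wrist_force: [0.6, 0.2, -2.7]
finger_gap: 41.6
finger_force: 25.0
```

Request:
{"api": "apply_moves", "payload": {"moves": [[[0,0,0],[0,0,0],0.5],[[0,0,0],[0,0,0],0.4],[[0,0,0],[0,0,0],0.2],[[0,0,0],[0,0,0],0],[[0,0,0],[0,0,0],0],[[0,0,0],[0,0,0],0],[[0,0,-0.08],[0,0,0],0],[[0,0,-0.2],[0,0,0],0],[[0,0,-0.34],[0,0,0],0],[[0,0,-0.45],[0,0,0],0],[[0,0,-0.51],[0,0,0],0],[[0,0,-0.53],[0,0,0],0]]}}

```text
clock: 33.8
eef_pos: [572.9, -49.3, 170.2]
eef_rot: [3.137, -0.0, 1.352]
wrist_force: [0.3, 0.1, -0.6]
finger_gap: 93.8
finger_force: 0.0
```

```bash
python3 - <<'E'
from h import *
y=1.352
a=(571.8,-48.2,167,y); b=(480,110,167,y)
rel([b],a); rel([(387.8,279.8,167,y)],b)
E
```

```text
[0.538, -0.496, -0.0] wz -0.0 mm 183.0
[0.583, -0.507, -0.0] wz -0.0 mm 193.0
```

Request:
{"api": "apply_moves", "payload": {"moves": [[[0.05,-0.045,0],[0,0,0],0],[[0.13,-0.12,0],[0,0,0],0],[[0.23,-0.21,0],[0,0,0],0],[[0.33,-0.305,0],[0,0,0],0],[[0.435,-0.4,0],[0,0,0],0],[[0.538,-0.496,0],[0,0,0],0]]}}

```text
clock: 34.3
eef_pos: [478.7, 110.1, 166.1]
eef_rot: [-3.14, 0.001, 1.351]
wrist_force: [0.2, 0.4, 0.4]
finger_gap: 93.9
finger_force: 0.0
```

Request:
{"api": "apply_moves", "payload": {"moves": [[[0.105,-0.09,0],[0,0,0],0],[[0.21,-0.18,0],[0,0,0],0],[[0.31,-0.27,0],[0,0,0],0],[[0.41,-0.355,0],[0,0,0],0],[[0.5,-0.435,0],[0,0,0],0],[[0.56,-0.485,0],[0,0,0],0],[[0.583,-0.507,0],[0,0,0],0],[[0.583,-0.507,0],[0,0,0],0],[[0.583,-0.507,0],[0,0,0],0],[[0.583,-0.507,0],[0,0,0],0]]}}

```text
clock: 35.13
eef_pos: [388.5, 277.9, 166.9]
eef_rot: [-3.141, 0.0, 1.351]
wrist_force: [-0.7, -0.3, -0.2]
finger_gap: 93.7
finger_force: 0.0
```

```bash
python3 - <<'E'
from h import *
rel([(387.8,279.6,33,1.349)])
E
```

```text
at [388.511, 277.913, 166.879, 1.351] rot [-3.141, 0.0, 1.351] t 35.13 gap 93.7
[0.006, -0.004, 0.536] wz 0.001 mm 134.0
```

Request:
{"api": "apply_moves", "payload": {"moves": [[[0.004,-0.004,0.04],[0,0,0],0],[[0.004,-0.004,0.12],[0,0,0],0],[[0.004,-0.004,0.23],[0,0,0],0],[[0.004,-0.004,0.34],[0,0,0],0],[[0.004,-0.004,0.44],[0,0,0],0],[[0.004,-0.004,0.5],[0,0,0],0],[[0.004,-0.004,0.534],[0,0,0],0],[[0.004,-0.004,0.534],[0,0,0],0],[[0.004,-0.004,0.534],[0,0,0],0],[[0.004,-0.004,0.534],[0,0,0],0.3]]}}

```text
clock: 35.97
eef_pos: [387.9, 280.1, 34.6]
eef_rot: [3.141, -0.001, 1.352]
wrist_force: [-0.2, -0.4, -0.4]
finger_gap: 90.2
finger_force: 0.0
```

Request:
{"api": "apply_moves", "payload": {"moves": [[[0,0,0],[0,0,0],0.4],[[0,0,0],[0,0,0],0.5],[[0,0,0],[0,0,0],0.6],[[0,0,0],[0,0,0],0.7],[[0,0,0],[0,0,0],1],[[0,0,0],[0,0,0],1],[[0,0,0],[0,0,0],1],[[0,0,0],[0,0,0],1],[[0,0,0],[0,0,0],1]]}}

```text
clock: 36.72
eef_pos: [387.3, 280.0, 33.7]
eef_rot: [3.142, -0.0, 1.352]
wrist_force: [0.8, -0.6, 0.9]
finger_gap: 44.0
finger_force: 24.8
```

```bash
python3 - <<'E'
from h import *
y=1.351
T=(599.6,70.2,150,y)
rel([(387.8,279.5,150,y),T])
E
```

```text
at [387.349, 280.038, 33.744, 1.352] rot [3.142, -0.0, 1.352] t 36.72 gap 44.0
[-0.002, 0.002, -0.465] wz 0.0 mm 116.0
[-0.635, 1.011, -0.465] wz 0.0 mm 320.0
```

Request:
{"api": "apply_moves", "payload": {"moves": [[[0,0,-0.04],[0,0,0],1],[[0,0,-0.13],[0,0,0],1],[[0,0,-0.24],[0,0,0],1],[[0,0,-0.34],[0,0,0],1],[[-0.01,0.02,-0.42],[0,0,0],1],[[-0.05,0.08,-0.465],[0,0,0],1],[[-0.1,0.16,-0.465],[0,0,0],1],[[-0.165,0.265,-0.465],[0,0,0],1],[[-0.235,0.375,-0.465],[0,0,0],1],[[-0.305,0.485,-0.465],[0,0,0],1],[[-0.375,0.595,-0.465],[0,0,0],1],[[-0.44,0.7,-0.465],[0,0,0],1]]}}

```text
clock: 37.72
eef_pos: [535.1, 133.1, 150.5]
eef_rot: [-3.142, 0.0, 1.352]
wrist_force: [0.8, 0.6, -1.5]
finger_gap: 44.0
finger_force: 24.8
```

Request:
{"api": "apply_moves", "payload": {"moves": [[[-0.07,0.11,0],[0,0,0],1],[[-0.13,0.205,0],[0,0,0],1],[[-0.17,0.27,0],[0,0,0],1],[[-0.188,0.3,0],[0,0,0],1],[[-0.195,0.311,0],[0,0,0],1],[[-0.195,0.311,0],[0,0,0],1],[[-0.195,0.311,0],[0,0,0],1],[[-0.195,0.311,0],[0,0,0],1]]}}

```text
clock: 38.38
eef_pos: [599.0, 71.1, 150.2]
eef_rot: [-3.141, -0.0, 1.353]
wrist_force: [-0.6, 0.1, -2.4]
finger_gap: 43.9
finger_force: 24.8
```

```bash
python3 - <<'E'
from h import *
rel([(599.6,70.3,33.7,1.35)])
E
```

```text
at [598.956, 71.121, 150.161, 1.353] rot [-3.141, -0.0, 1.353] t 38.38 gap 43.9
[-0.003, 0.003, 0.466] wz 0.001 mm 116.0
```

Request:
{"api": "apply_moves", "payload": {"moves": [[[0,0,0.06],[0,0,0],1],[[0,0,0.16],[0,0,0],1],[[0,0,0.26],[0,0,0],1],[[0,0,0.35],[0,0,0],1],[[0,0,0.41],[0,0,0],1],[[0,0,0.44],[0,0,0],1],[[0,0,0.455],[0,0,0],1],[[0,0,0.466],[0,0,0],1],[[0,0,0.466],[0,0,0],1],[[0,0,0.466],[0,0,0],1],[[0,0,0.466],[0,0,0],1]]}}

```text
clock: 39.3
eef_pos: [599.9, 70.2, 34.3]
eef_rot: [3.14, -0.0, 1.352]
wrist_force: [-0.1, 0.5, -1.4]
finger_gap: 43.9
finger_force: 24.8
```

Request:
{"api": "apply_moves", "payload": {"moves": [[[0,0,0],[0,0,0],0.5],[[0,0,0],[0,0,0],0.4],[[0,0,0],[0,0,0],0.2],[[0,0,0],[0,0,0],0],[[0,0,0],[0,0,0],0],[[0,0,0],[0,0,0],0],[[0,0,-0.08],[0,0,0],0],[[0,0,-0.2],[0,0,0],0],[[0,0,-0.34],[0,0,0],0],[[0,0,-0.45],[0,0,0],0],[[0,0,-0.51],[0,0,0],0],[[0,0,-0.53],[0,0,0],0]]}}

```text
clock: 40.3
eef_pos: [600.5, 70.2, 169.1]
eef_rot: [3.137, -0.001, 1.352]
wrist_force: [-0.5, 0.1, -0.1]
finger_gap: 93.9
finger_force: 0.0
```

```bash
python3 - <<'E'
from h import *
y=1.352
rel([(577,260.4,160,-.219)],(599,71,167,y)); rel([])
E
```

```text
[0.72, -0.25, 0.028] wz 0.5 mm 191.0
at [600.49, 70.24, 169.077, 1.352] rot [3.137, -0.001, 1.352] t 40.3 gap 93.9
```

Request:
{"api": "apply_moves", "payload": {"moves": [[[0.04,-0.015,0],[0,0,0.035],0],[[0.1,-0.035,0],[0,0,0.075],0],[[0.17,-0.06,0],[0,0,0.114],0],[[0.25,-0.09,0],[0,0,0.153],0],[[0.33,-0.115,0],[0,0,0.192],0],[[0.41,-0.14,0],[0,0,0.231],0],[[0.49,-0.17,0],[0,0,0.27],0],[[0.56,-0.195,0],[0,0,0.31],0],[[0.62,-0.215,0],[0,0,0.348],0],[[0.67,-0.23,0],[0,0,0.387],0],[[0.7,-0.24,0],[0,0,0.425],0],[[0.72,-0.25,0],[0,0,0.463],0]]}}

```text
clock: 41.3
eef_pos: [577.1, 260.3, 164.5]
eef_rot: [3.141, 0.002, -0.108]
wrist_force: [0.2, 0.4, -0.3]
finger_gap: 93.9
finger_force: 0.0
```

Request:
{"api": "apply_moves", "payload": {"moves": [[[0,0,0],[0,0,0.037],0],[[0,0,0],[0,0,0.037],0],[[0,0,0],[0,0,0.037],0],[[0,0,0],[0,0,0.037],0],[[0,0,0],[0,0,0.037],0]]}}

```text
clock: 41.72
eef_pos: [577.6, 259.2, 165.6]
eef_rot: [3.141, 0.0, -0.216]
wrist_force: [-0.6, 0.0, -0.6]
finger_gap: 93.8
finger_force: 0.0
```

```bash
python3 - <<'E'
from h import *
rel([(577,260.4,35,-.219)])
cv2.imwrite("pics/w4.png",viewer.camera("wrist"))
E
```

```text
at [577.627, 259.21, 165.624, -0.216] rot [3.141, 0.0, -0.216] t 41.72 gap 93.8
[-0.003, -0.004, 0.522] wz 0.001 mm 131.0
```

View pics/w4.png

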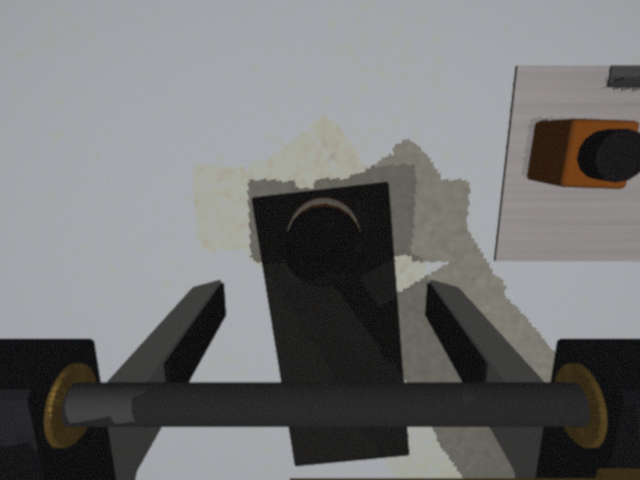

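The jar cap sits centred between the fingers at (325,245), and the square bottle is back on the board at (610,153). I'll pick up the jar.

Request:
{"api": "apply_moves", "payload": {"moves": [[[-0.003,-0.001,0.04],[0,0,0],0],[[-0.003,-0.001,0.12],[0,0,0],0],[[-0.003,-0.001,0.23],[0,0,0],0],[[-0.003,-0.001,0.34],[0,0,0],0],[[-0.003,-0.001,0.44],[0,0,0],0],[[-0.003,-0.001,0.5],[0,0,0],0],[[-0.003,-0.001,0.52],[0,0,0],0],[[-0.003,-0.001,0.52],[0,0,0],0],[[-0.003,-0.001,0.52],[0,0,0],0],[[-0.003,-0.001,0.52],[0,0,0],0.3]]}}

```text
clock: 42.6
eef_pos: [577.6, 260.1, 37.3]
eef_rot: [-3.141, -0.002, -0.219]
wrist_force: [0.8, 1.2, 0.3]
finger_gap: 89.5
finger_force: 0.0
```

Request:
{"api": "apply_moves", "payload": {"moves": [[[0,0,0],[0,0,0],0.3],[[0,0,0],[0,0,0],0.35],[[0,0,0],[0,0,0],0.4],[[0,0,0],[0,0,0],0.5],[[0,0,0],[0,0,0],1],[[0,0,0],[0,0,0],1],[[0,0,0],[0,0,0],1],[[0,0,0],[0,0,0],1]]}}

```text
clock: 43.27
eef_pos: [577.0, 259.9, 36.1]
eef_rot: [-3.142, -0.0, -0.219]
wrist_force: [-1.2, -0.9, 1.8]
finger_gap: 53.6
finger_force: 25.0
```

```bash
python3 - <<'E'
from h import *
y=-.219
rel([(577,260.4,150,y),(535.6,22.8,150,y)])
E
```

```text
at [576.985, 259.888, 36.067, -0.219] rot [-3.142, -0.0, -0.219] t 43.27 gap 53.6
[-0.0, -0.002, -0.456] wz 0.0 mm 114.0
[0.044, 0.962, -0.456] wz 0.0 mm 266.0
```

Request:
{"api": "apply_moves", "payload": {"moves": [[[0,0,-0.04],[0,0,0],1],[[0,0,-0.13],[0,0,0],1],[[0,0,-0.24],[0,0,0],1],[[0,0,-0.34],[0,0,0],1],[[0.001,0.03,-0.42],[0,0,0],1],[[0.005,0.1,-0.456],[0,0,0],1],[[0.01,0.2,-0.456],[0,0,0],1],[[0.015,0.33,-0.456],[0,0,0],1],[[0.021,0.47,-0.456],[0,0,0],1],[[0.028,0.61,-0.456],[0,0,0],1],[[0.034,0.74,-0.456],[0,0,0],1],[[0.039,0.85,-0.456],[0,0,0],1]]}}

```text
clock: 44.27
eef_pos: [539.6, 48.4, 150.5]
eef_rot: [3.141, -0.0, -0.219]
wrist_force: [0.2, 0.1, -2.5]
finger_gap: 53.4
finger_force: 25.0
```

Request:
{"api": "apply_moves", "payload": {"moves": [[[0.003,0.07,0],[0,0,0],1],[[0.005,0.105,0],[0,0,0],1],[[0.005,0.112,0],[0,0,0],1],[[0.005,0.112,0],[0,0,0],1],[[0.005,0.112,0],[0,0,0],1],[[0.005,0.112,0],[0,0,0],1]]}}

```text
clock: 44.77
eef_pos: [535.6, 23.7, 149.9]
eef_rot: [-3.141, 0.0, -0.218]
wrist_force: [0.1, 0.9, -2.8]
finger_gap: 54.0
finger_force: 25.0
```

```bash
python3 - <<'E'
from h import *
rel([(535.6,22.8,36,-.219)])
E
```

```text
at [535.603, 23.737, 149.937, -0.218] rot [-3.141, 0.0, -0.218] t 44.77 gap 54.0
[0.001, 0.004, 0.456] wz 0.0 mm 114.0
```

Lower, release, rise, and back away toward the robot for a clear view.

Request:
{"api": "apply_moves", "payload": {"moves": [[[0,0.001,0.06],[0,0,0],1],[[0,0.001,0.16],[0,0,0],1],[[0,0.001,0.26],[0,0,0],1],[[0,0.001,0.35],[0,0,0],1],[[0,0.001,0.41],[0,0,0],1],[[0,0.001,0.44],[0,0,0],1],[[0,0.001,0.45],[0,0,0],1],[[0,0.001,0.456],[0,0,0],1],[[0,0.001,0.456],[0,0,0],1],[[0,0.001,0.456],[0,0,0],1],[[0,0.001,0.456],[0,0,0],1]]}}

```text
clock: 45.68
eef_pos: [535.9, 22.5, 36.8]
eef_rot: [-3.141, -0.001, -0.219]
wrist_force: [-0.0, 0.4, -2.0]
finger_gap: 53.7
finger_force: 25.0
```

Request:
{"api": "apply_moves", "payload": {"moves": [[[0,0,0],[0,0,0],0.38],[[0,0,0],[0,0,0],0.3],[[0,0,0],[0,0,0],0.2],[[0,0,0],[0,0,0],0],[[0,0,0],[0,0,0],0],[[0,0,0],[0,0,0],0],[[0,0,-0.08],[0,0,0],0],[[0,0,-0.2],[0,0,0],0],[[0,0,-0.34],[0,0,0],0],[[0,0,-0.48],[0,0,0],0],[[0,0,-0.6],[0,0,0],0],[[0,0,-0.65],[0,0,0],0]]}}

```text
clock: 46.68
eef_pos: [536.5, 22.5, 202.9]
eef_rot: [-3.141, -0.005, -0.219]
wrist_force: [-0.2, 0.1, 0.1]
finger_gap: 94.1
finger_force: 0.0
```

Request:
{"api": "apply_moves", "payload": {"moves": [[[-0.05,0,0],[0,0,0],0],[[-0.15,0,0],[0,0,0],0],[[-0.28,0,0],[0,0,0],0],[[-0.41,0,0],[0,0,0],0],[[-0.52,0,0],[0,0,0],0],[[-0.6,0,0],[0,0,0],0],[[-0.64,0,0],[0,0,0],0],[[-0.64,0,0],[0,0,0],0],[[-0.64,0,0],[0,0,0],0]]}}

```text
clock: 47.43
eef_pos: [379.9, 57.2, 198.9]
eef_rot: [-3.141, -0.001, -0.219]
wrist_force: [-0.8, -0.7, 0.3]
finger_gap: 94.1
finger_force: 0.0
```

```bash
python3 - <<'E'
from h import *
rel([]); im=viewer.camera("top"); i=viewer.camera_info("top"); cv2.imwrite("pics/top5.png",im)
cv2.imwrite("pics/side5.png",viewer.camera("side"))
for b in blobs(im.max(2)<35,90): print(b)
E
```

```text
at [379.938, 57.167, 198.865, -0.219] rot [-3.141, -0.001, -0.219] t 47.43 gap 94.1
([129, 221, 103, 259, 8883], [173.5, 324.6])
([282, 220, 16, 17, 120], [290.2, 228.3])
([300, 253, 29, 30, 347], [314.3, 265.2])
([267, 322, 21, 79, 183], [282.4, 353.7])
([298, 324, 34, 156, 1756], [315.3, 391.1])
```

View pics/top5.png

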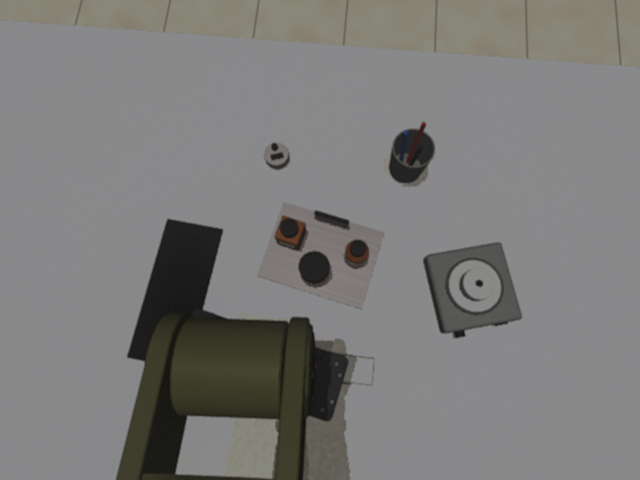

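View pics/side5.png

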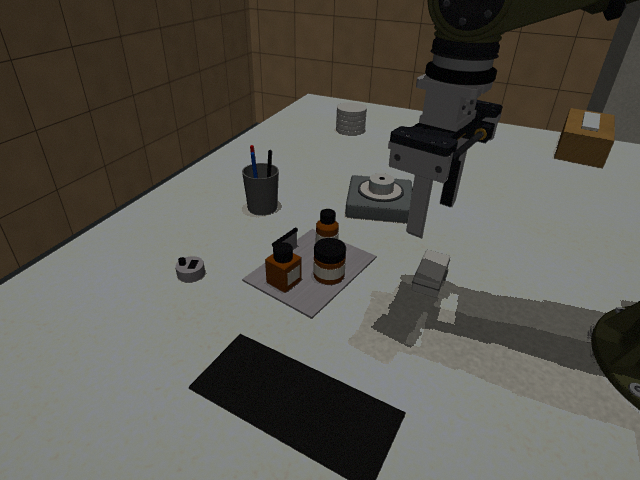

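The bottles are back within about 1 px of their start positions: square (289,228), jar (314,267), slim (357,248). The dish is centred on the window at (478,283), everything is upright, and the arm is clear.

```bash
python3 -c "
from cell import manip
print(manip.sign_off())"
```

```text
the job is handed in; nothing more can be done
None
```

The dish is on the light plate, about 1–2 mm from the window's centre by the top camera, and all three bottles are back on the board within about 2 mm of where they started. The job was handed in at about 47 s; no verdict came back.

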